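# Press the knob onto the valve's D-shaft and hold it down

### The job

Stand the throttle valve on the sprung anvil plate, shaft up, lengthwise and centred between the two stops, and let go of it. Then pick up the flat-sided knob with the pointer nose, turn it so that its bore matches the flat on the valve's shaft, push it fully home and press on until the anvil plate is at least half-way down its spring travel. Finish while still gripping the knob and holding the plate down; leave everything else on the bench alone.

Things in the scene. Friction and masses are not known exactly. Their poses are not given: they have to be found in the camera images.
- valve_mid (a point): air throttle valve: loose aluminium block 60 (x) x 40 (y) x 30 high, 0.25 kg; this point is the block's centre, 15 above its underside; z up. A brass fitting (11 thick, 16 long, axis 22.5 above the underside) sticks out of its -x end. A steel shaft stands 22 up from the middle of its top (see valve). Grip it across the 40 mm sides (y)
- valve: the same valve, origin at the underside's centre, same axes. The shaft on its top is 14 across and half-round: its flat lies 2 off the axis and faces the valve's +x, away from the fitting; the topmost 4 of the shaft taper in by 3 all round
- knob_mid (a point): cream flat-sided knob, loose, 0.06 kg, standing bore down: 44 (x) x 30 (y: two parallel flat sides to grip) x 36 high; this point is on the bore's axis, 18 above the underside; z up. A pointer nose on its upper 12 mm reaches 32 out from the axis towards +x
- knob_nose (a point): tip of the knob's pointer nose, 32 out from the bore's axis along the knob's +x, 30 above its underside
- knob: the same knob, origin on the bore's axis at the underside. The bore, open below, 24 deep, is D-shaped, 0.9 wider than the shaft all round, its flat on the nose's (+x) side: it goes on only with the knob's +x along the valve's +x (within about 0.1 rad); fully home when the underside rests on the valve's block
- anvil_centre (a point): sprung aluminium anvil plate 150 (x) x 110 (y) x 12: centre of its top face, 34 above the table when up, midway between two steel stops at +x and -x (40 wide along y, 13 high; facing sides 65 apart for the lowest 5, then sloping out to 77 apart at the top). The valve goes between them, its x along this x, either way round
- anvil (a joint): how far the anvil plate is pressed down, m: 0 = up, 0.008 = at the bottom. With the valve on it, it starts to sink at about 5 N, is half-way at about 9 N and at the bottom at about 13 N
- press_base: the fixed dark steel base under the anvil plate, 160 x 120, origin on the table under the plate's centre, same axes as the plate
- star_knob: bystander: round six-lobed cream knob, 44 across, 30 high, underside centre
- bobbin: bystander: small steel bobbin, 30 across, 24 high, underside centre
- tape_roll: bystander: white tape roll lying flat, 90 across, 22 high, underside centre
- screwdriver: bystander: lying screwdriver, 180 long
- spanner: bystander: lying steel spanner, 150 long
- oil_bottle: bystander: small upright bottle, 44 across, 110 high, underside centre
- thread_cone: bystander: upright grey thread cone, 64 across its foot, 140 high, underside centre
There are look-alikes about, which are no part of the job. What is shaped like the knob but orange or purple is not meant.

How it is judged:
By the outcome, as a careful person would: the job done as asked, in the order asked, and still so for the second after the job is handed in, while the arm keeps its last pose, push and grip.
It also fails if it takes over 64 s, if anything falls off the work surface, if the arm or the gripper's body presses on something with over 40 N, if the wrist force passes 120 N, or if a joint passes its speed limit or range.

### The arm

A 7-joint arm with a two-finger parallel gripper is mounted at the origin on the work surface. World frame = base frame: x ahead of the robot, y to its left, z up, the work surface at z = 0. Lengths are in mm, angles in rad, forces in N, time in s.
With the tool pointing down it reaches from about 400 to 850 mm from the base axis. Payload 10.4 kg.
Tool frame: the origin (TCP) lies on the mounting face of the last link; the fingertips stand 182 mm ahead of it and the grasp point (between the pads) lies 164 mm ahead of it; z points along the fingers, y is the direction in which the jaws open and shut (so a half turn about z gives the same grasp; the last joint's range is limited). The gripper opens to 87 mm and grips with 3 to 60 N. Pads are 19 mm wide; open, the fingers measure 117 mm over their backs; the gripper's body (75 mm by 190 mm) begins 51 mm behind the grasp point.
Start: joints at [-1.325, 0.332, -0.065, 1.46, 0.022, 1.35, -0.088], TCP at [165.969, 602.567, 404.776] pointing down, gripper open.
Joint ranges: [-2.6, 2.6], [-0.5, 2.12], [-1.47, 1.34], [0.16, 2.42], [-1.27, 4.41], [0.06, 2.06], [-2.6, 2.6]. Speed limits (rad/s): [2.22, 2.22, 2.79, 2.79, 3.14, 3.14, 3.14].

### API

Orientations are given as [roll, pitch, yaw] about the fixed x, y, z axes, in that order (R = Rz(yaw) Ry(pitch) Rx(roll)).
In Python, from station import ctrl gives the robot as it stands.
- The arm moves only by the shell command python3 -m handwheel 'ROWS' [FORCE]. ROWS is JSON, a list of rows, each an object of numbers: "hand": the finger opening in m, from 0 to 0.087; "dx", "dy", "dz": the shift along the tool's x, y, z in m; "spin": the turn about the tool's z in degrees. In form: [{"hand": .., "dx": .., "dy": .., "dz": .., "spin": ..}, ...]. A call has 1 to 8 rows; each row is the pose to reach, as a shift and turn from the pose measured when the call began, along the tool's axes at that moment; what a row does not reach only later rows make up. A row lasts 1/10 s, in which the tool goes at most 50 mm and 8.59 degrees, less where a joint would pass 70% of its speed; a pose out of reach is approached as far as the arm can. A call with a gripper value outside its range is refused whole. The fingers move at their own pace and stop on an object; FORCE is the grip in N (left out, the last holds). Time passes only in rows, so rows that repeat a pose let the fingers close. It gives the time, the measured TCP pose, the force and the opening at its end, in the units of the state.
- ctrl.state(): the state, without advancing time (a new reading comes with each control period).
- ctrl.snapshot(name): name is "scene" or "top" or "wrist"; returns the picture (420x560x3 uint8, red, green, blue); there is no depth.
- ctrl.camera_info(name): a dict with "fx", "fy", "cx", "cy" (pixels), "D" ([k1, k2, p1, p2, k3] as OpenCV has them; the pictures are not rectified), "pose" (4x4, takes a point from camera to world coordinates). Camera axes: x right, y up, looking along -z (the intrinsics and any distortion apply to the point x, -y, -z); pixel columns grow to the right and rows downward; lengths in mm; the calibration is good to about 2 mm. A picture is of the moment at which its call begins: read the wrist's pose just before it. camera_info takes no time and is no camera call; for the wrist camera it gives the pose at the moment of the call.
- ctrl.job_done(): hands the job in, once; it reports no verdict.
The state is a dict: "t": time; "joint_positions": joint angles; "dq": joint speeds; "tau": joint torques, N m; "position": TCP position; "orientation": TCP orientation; "ft_force": force on the tool from outside, world axes, zero at the start; "ft_torque": the same for the moment, N m; "opening": opening from 0.0 (shut) to 1.0 (fully open).
Only numpy, scipy, OpenCV 4.12 (cv2) and the standard library are available. Lean on these libraries where they do the work, as an engineer would, in place of code of your own. Each camera call takes 0.05 s, during which the arm holds its last target. There are 200 camera calls.

## Working session

There is one attempt and no reset: what is moved stays moved. The work goes in short steps, Python scripts to look and compute and a shell command to move; the robot and the scene stay as the last step left them, time stands still between calls to the robot, and variables do not carry over. Pictures are saved under pics/ and viewed, on a budget of 10 in all, crops included, one or two more only if the job needs it, and the job is handed in when it is done.

```bash
mkdir -p pics; ls
python3 - <<'E'
from station import ctrl
import cv2,numpy as np
print(ctrl.state())
for n in ("scene","top"):
    cv2.imwrite(f"pics/{n}0.png",cv2.cvtColor(ctrl.snapshot(n),cv2.COLOR_RGB2BGR))
    i=ctrl.camera_info(n);print(n,{k:(np.round(v,3).tolist()) for k,v in i.items()})
E
```

```text
pics
{'t': 0.0, 'joint_positions': array([-1.32461105,  0.3329004 , -0.06468857,  1.460942  ,  0.02161817,
        1.34993002, -0.08851366]), 'dq': array([-9.66929968e-05,  3.13068082e-06, -1.73909932e-03,  7.88550129e-04,
       -5.47057769e-04,  1.82865361e-03, -1.28545230e-03]), 'tau': array([ 1.26086020e-04, -6.23277068e+01,  2.45094375e-02, -3.89867270e+01,
       -6.13167789e-02,  4.01855470e-02,  1.29027517e-04]), 'position': array([165.94430386, 602.43286884, 403.93559556]), 'orientation': array([-3.14011172e+00,  9.10359828e-05,  2.87280798e+00]), 'ft_force': array([-0.16994903,  0.31499854, -0.62986783]), 'ft_torque': array([ 0.027871  , -0.00714769,  0.01164277]), 'opening': 0.9976977117673882}
scene {'fx': 489.064, 'fy': 489.064, 'cx': 275.111, 'cy': 202.656, 'D': [-0.046, 0.0, 0.0, 0.0, 0.0], 'pose': [[-0.767, -0.53, 0.36, 1016.382], [0.641, -0.643, 0.419, 434.355], [0.009, 0.552, 0.834, 999.573], [0.0, 0.0, 0.0, 1.0]]}
top {'fx': 447.649, 'fy': 447.649, 'cx': 280.447, 'cy': 208.516, 'D': [-0.033, 0.0, 0.0, 0.0, 0.0], 'pose': [[0.011, 0.995, -0.099, 501.373], [-1.0, 0.008, -0.022, -48.712], [-0.022, 0.099, 0.995, 1049.676], [0.0, 0.0, 0.0, 1.0]]}
```

View pics/top0.png

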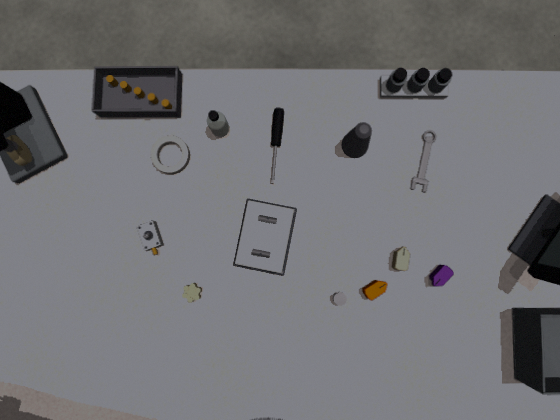

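View pics/scene0.png

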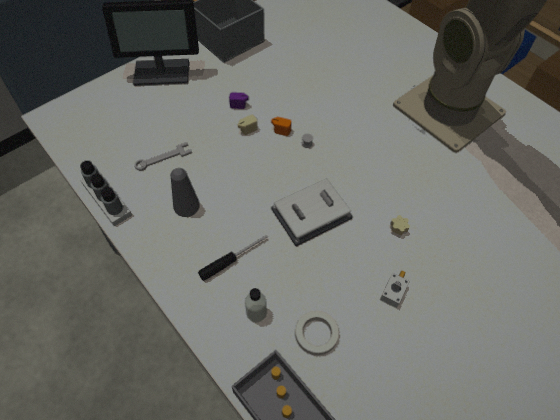

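The top view shows the valve at about (149,236) with its fitting towards (155,252). The anvil is at (265,237), with its stops at (268,219) and (261,254). The cream knob is at (402,261), nose up at (404,248). Next I'll write the helpers and take rough positions from these pixels.

```bash
cat > h.py <<'E'
import numpy as np,cv2
from scipy.spatial.transform import Rotation as R
from station import ctrl
F=np.diag([1,-1,-1])
def K(i): return np.array([[i["fx"],0,i["cx"]],[0,i["fy"],i["cy"]],[0,0,1.]])
def proj(i,P):
    T=np.array(i["pose"]);P=np.atleast_2d(np.array(P,float))
    C=(P-T[:3,3])@T[:3,:3]@F
    return cv2.projectPoints(C,np.zeros(3),np.zeros(3),K(i),np.array(i["D"],float))[0][:,0]
def ray(i,px,z):
    """pixel -> world point on plane z"""
    T=np.array(i["pose"]);u=cv2.undistortPoints(np.array(px,float).reshape(-1,1,2),K(i),np.array(i["D"],float))[:,0]
    d=np.c_[u,np.ones(len(u))]@F@T[:3,:3].T
    z=np.broadcast_to(z,len(u))
    return T[:3,3]+d*((z-T[2,3])/d[:,2])[:,None]
def totool(target,yaw,grasp=True,s=None):
    """shift in tool axes (m) and spin (deg) to put grasp point at target(mm), tool y-axis parallel to yaw+90deg (mod 180)"""
    s=s or ctrl.state();M=R.from_euler("xyz",s["orientation"]).as_matrix();p=s["position"]+M[:,2]*(164 if grasp else 0)
    d=M.T@(np.array(target)-p)/1000
    y=np.arctan2(M[1,0],M[0,0]);e=(yaw-y+np.pi/2)%np.pi-np.pi/2
    return np.round(d,4),"spin %.2f"%np.degrees(-e),"alt %.2f"%np.degrees(-(e-np.sign(e)*np.pi)),"yaw now %.4f"%y,"j7 %.2f"%s["joint_positions"][6]
def snap(n,f):
    i=ctrl.camera_info(n);im=ctrl.snapshot(n);cv2.imwrite(f,cv2.cvtColor(im,cv2.COLOR_RGB2BGR));return i,im
E
python3 - <<'E'
from h import *
t=ctrl.camera_info("top");s=ctrl.camera_info("scene")
print("valve",ray(t,[[149,236],[155,252]],[30,22]),ray(s,[[396,289],[403,274]],[30,22]))
print("anvil",ray(t,[[265,237],[268,219],[261,254]],[34,47,47]),ray(s,[[312,208],[298,212],[327,198]],[34,47,47]))
print("knob",ray(t,[[402,262],[404,248]],36),ray(s,[[249,124],[240,124]],36))
w=ctrl.camera_info("wrist");print({k:np.round(v,3).tolist() for k,v in w.items()})
st=ctrl.state();M=R.from_euler("xyz",st["orientation"]).as_matrix();print(M.round(3).tolist(),(M.T@(np.array(w["pose"])[:3,3]-st["position"])).round(1),(M.T@np.array(w["pose"])[:3,:3]).round(3).tolist())
A=cv2.imread("pics/top0.png");B=cv2.imread("pics/scene0.png")
def c(I,x,y,h):return cv2.resize(I[y-h:y+h,x-h:x+h],(266,266),interpolation=cv2.INTER_CUBIC)
m=np.vstack([np.hstack([c(A,150,240,24),c(A,265,237,42),c(A,402,258,20)]),np.hstack([c(B,397,287,24),c(B,312,208,42),c(B,248,124,20)])])
cv2.imwrite("pics/m1.png",np.clip(m*1.5,0,255).astype(np.uint8))
E
```

```text
valve [[536.482808   275.64438875  30.        ]
 [500.05757459 262.77430473  22.        ]] [[540.0169698  282.47785103  30.        ]
 [497.73176313 266.94840086  22.        ]]
anvil [[536.83434264   8.58271887  34.        ]
 [576.85224518   1.65836115  47.        ]
 [498.39259021  16.26543504  47.        ]] [[542.03046044  16.18041891  34.        ]
 [580.78492183   9.3642587   47.        ]
 [502.24107929  23.54575422  47.        ]]
knob [[ 483.59581665 -299.77798658   36.        ]
 [ 514.9405041  -304.72300149   36.        ]] [[ 493.45316327 -285.30760809   36.        ]
 [ 511.84642734 -300.4372772    36.        ]]
{'fx': 331.27, 'fy': 331.27, 'cx': 280.055, 'cy': 206.686, 'D': [-0.06, 0.0, 0.0, 0.0, 0.0], 'pose': [[0.265, -0.922, -0.281, 89.0], [0.964, 0.254, 0.078, 622.833], [-0.001, -0.291, 0.957, 384.206], [0.0, 0.0, 0.0, 1.0]]}
[[-0.964, 0.266, -0.0], [0.266, 0.964, -0.001], [-0.0, -0.001, -1.0]] [79.6 -0.8 19.8] [[0.0, 0.957, 0.291], [1.0, -0.0, -0.001], [-0.001, 0.291, -0.957]]
```

View pics/m1.png

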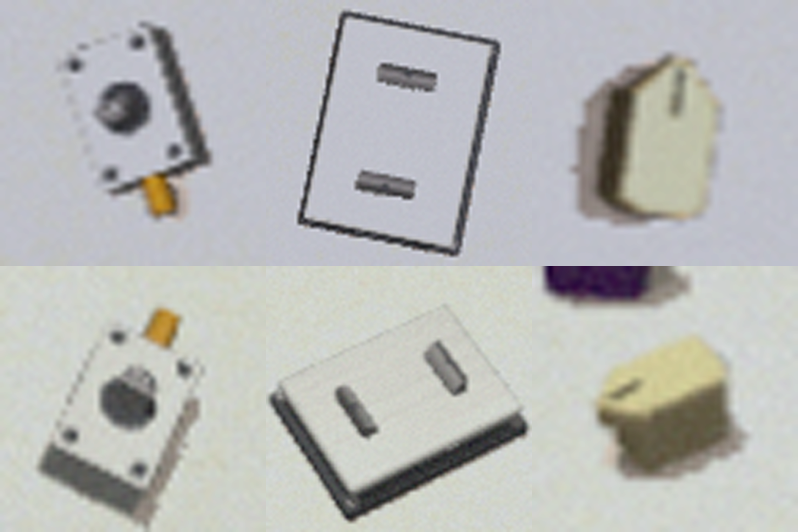

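The montage agrees: the valve's fitting points towards the robot (yaw about 0.35), the stops run along yaw about -0.18, and the knob's nose is at yaw about -0.1 to -0.15. I'll move above the valve for a wrist look.

```bash
python3 -c "
from h import *
print(totool([536,277,210],0.35))"
```

```text
(array([-0.4432, -0.2152,  0.0303]), 'spin -35.46', 'alt 144.54', 'yaw now 2.8728', 'j7 -0.09')
```

```bash
python3 -m handwheel '[{"hand":0.087,"dx":-0.443,"dy":-0.215,"dz":0.03,"spin":-35.5},{"hand":0.087,"dx":-0.443,"dy":-0.215,"dz":0.03,"spin":-35.5},{"hand":0.087,"dx":-0.443,"dy":-0.215,"dz":0.03,"spin":-35.5},{"hand":0.087,"dx":-0.443,"dy":-0.215,"dz":0.03,"spin":-35.5},{"hand":0.087,"dx":-0.443,"dy":-0.215,"dz":0.03,"spin":-35.5},{"hand":0.087,"dx":-0.443,"dy":-0.215,"dz":0.03,"spin":-35.5},{"hand":0.087,"dx":-0.443,"dy":-0.215,"dz":0.03,"spin":-35.5},{"hand":0.087,"dx":-0.443,"dy":-0.215,"dz":0.03,"spin":-35.5}]'; python3 -c "
from h import *
print(totool([536,277,210],0.35))"
```

```text
t: 0.9
position: [460.2, 343.6, 380.4]
orientation: [-3.14, -0.001, -2.791]
ft_force: [1.0, 1.8, -0.3]
opening: 1.0
(array([-0.0485, -0.0884,  0.0065]), 'spin 0.06', 'alt -179.94', 'yaw now -2.7906', 'j7 1.22')
```

```bash
python3 -m handwheel '[{"hand":0.087,"dx":-0.048,"dy":-0.088,"dz":0.006,"spin":0},{"hand":0.087,"dx":-0.048,"dy":-0.088,"dz":0.006,"spin":0},{"hand":0.087,"dx":-0.048,"dy":-0.088,"dz":0.006,"spin":0},{"hand":0.087,"dx":-0.048,"dy":-0.088,"dz":0.006,"spin":0},{"hand":0.087,"dx":-0.048,"dy":-0.088,"dz":0.006,"spin":0}]'
python3 - <<'E'
from h import *
i,im=snap("wrist","pics/w1.png")
np.save("w1.npy",np.array(i["pose"]))
print(totool([536,277,210],0.35),np.round(i["pose"],2).tolist())
E
```

```text
t: 1.4
position: [534.8, 278.4, 374.2]
orientation: [-3.141, -0.002, -2.789]
ft_force: [-0.4, 1.5, 0.2]
opening: 1.004
(array([-0.001 , -0.0021,  0.0003]), 'spin 0.18', 'alt -179.82', 'yaw now -2.7884', 'j7 1.40') [[-0.35, -0.9, -0.27, 459.88], [0.94, -0.33, -0.1, 249.64], [0.0, -0.29, 0.96, 354.47], [0.0, 0.0, 0.0, 1.0]]
```

View pics/w1.png

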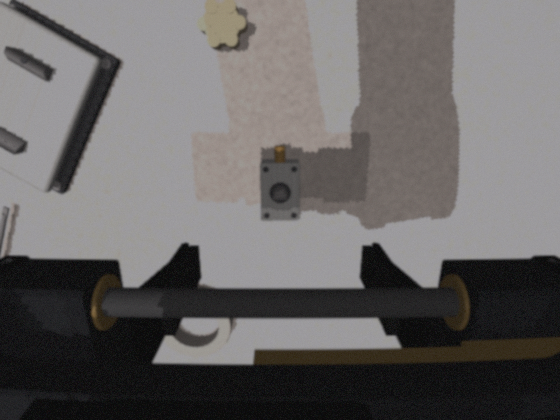

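The wrist view shows the valve near (280,191), with screw holes around (266,169), (293,169), (267,214) and (294,214), fitting towards the image top. I'll refine the hole centres to sub-pixel and get the pose.

Run:
```python
from h import *
g=cv2.cvtColor(cv2.imread("pics/w1.png"),cv2.COLOR_BGR2GRAY).astype(float)
H=[]
for x,y in [(266,169),(293,169),(267,214),(294,214)]:
    q=g[y-4:y+5,x-4:x+5];w=np.clip(np.median(q)-12-q,0,None);Y,X=np.mgrid[y-4:y+5,x-4:x+5]
    H.append((float((X*w).sum()/w.sum()),float((Y*w).sum()/w.sum())))
i=ctrl.camera_info("wrist");i["pose"]=np.load("w1.npy")
P=ray(i,H,30);print(np.round(H,1).tolist(),P.round(1).tolist());c=P.mean(0)
v=P[2]+P[3]-P[0]-P[1];yaw=np.arctan2(v[1],v[0]);u=P[0]+P[2]-P[1]-P[3];print("c",c,"yaw",yaw,np.arctan2(u[1],u[0])-np.pi/2, np.linalg.norm(v)/2,np.linalg.norm(u)/2)
print(totool([c[0],c[1],15],yaw))
print("stops", ray(i,[[29,63],[5,140]],47))
cv2.imwrite("pics/c.png",cv2.resize(cv2.imread("pics/w1.png")[140:230,240:320]*2,None,fx=6,fy=6))
```

```text
[[265.3, 169.0], [293.7, 168.8], [266.3, 215.2], [293.4, 214.9]] [[520.7, 256.6, 30.0], [510.8, 282.9, 30.0], [565.7, 273.6, 30.0], [555.8, 299.8, 30.0]]
c [538.22463422 278.20121563  30.        ] yaw 0.3602068741593817 -2.7806493645993253 48.08332800590959 28.06714192962001
(array([-0.0038, -0.0016,  0.1953]), 'spin -0.40', 'alt 179.60', 'yaw now -2.7884', 'j7 1.40')
stops [[498.71117462  24.14509738  47.        ]
 [575.64727058  11.86382     47.        ]]
```

View pics/c.png

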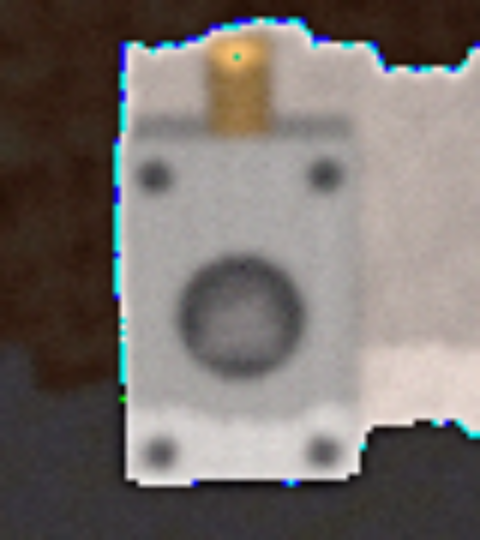

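The holes give the valve centre as (538.2, 278.2), yaw 0.361. I'll descend and grip it with the grasp point at z≈22.

```bash
python3 -m handwheel '[{"hand":0.087,"dx":-0.004,"dy":-0.0015,"dz":0.04,"spin":-0.4},{"hand":0.087,"dx":-0.004,"dy":-0.0015,"dz":0.09,"spin":-0.4},{"hand":0.087,"dx":-0.004,"dy":-0.0015,"dz":0.13,"spin":-0.4},{"hand":0.087,"dx":-0.004,"dy":-0.0015,"dz":0.16,"spin":-0.4},{"hand":0.087,"dx":-0.004,"dy":-0.0015,"dz":0.18,"spin":-0.4},{"hand":0.087,"dx":-0.004,"dy":-0.0015,"dz":0.188,"spin":-0.4},{"hand":0.087,"dx":-0.004,"dy":-0.0015,"dz":0.188,"spin":-0.4},{"hand":0.087,"dx":-0.004,"dy":-0.0015,"dz":0.188,"spin":-0.4}]' 20; python3 -c "
from h import *
print(totool([538.2,278.2,22],0.361))"
```

```text
t: 2.25
position: [538.7, 279.3, 187.6]
orientation: [3.141, 0.0, -2.781]
ft_force: [0.7, -0.1, 0.0]
opening: 0.998
(array([ 0.0009, -0.0009,  0.0016]), 'spin 0.00', 'alt -180.00', 'yaw now -2.7806', 'j7 1.44')
```

```bash
python3 -m handwheel '[{"hand":0.055,"dx":0.001,"dy":-0.001,"dz":0.0015,"spin":0},{"hand":0.045,"dx":0.001,"dy":-0.001,"dz":0.0015,"spin":0},{"hand":0.035,"dx":0.001,"dy":-0.001,"dz":0.0015,"spin":0},{"hand":0.03,"dx":0.001,"dy":-0.001,"dz":0.0015,"spin":0},{"hand":0.03,"dx":0.001,"dy":-0.001,"dz":0.0015,"spin":0},{"hand":0.03,"dx":0.001,"dy":-0.001,"dz":0.0015,"spin":0},{"hand":0.03,"dx":0.001,"dy":-0.001,"dz":0.0015,"spin":0}]' 20; python3 -c "
from h import *
s=ctrl.state();print(s['t'],s['opening']*87,s['ft_force'],totool([538.2,278.2,22],0.361))"
```

```text
t: 2.95
position: [538.1, 278.1, 186.0]
orientation: [3.141, 0.0, -2.781]
ft_force: [1.1, -1.2, 0.3]
opening: 0.46
2.95 40.017207849369896 [ 1.05870285 -1.21648248  0.29102199] (array([-0.0001, -0.    ,  0.    ]), 'spin 0.00', 'alt -180.00', 'yaw now -2.7805', 'j7 1.44')
```

The valve is gripped at 40.0 mm. Next I'll lift it and carry it beyond the anvil with the stops in clear wrist view.

```bash
python3 -m handwheel '[{"hand":0.03,"dx":0,"dy":0,"dz":-0.03,"spin":0},{"hand":0.03,"dx":0,"dy":0,"dz":-0.07,"spin":0},{"hand":0.03,"dx":0,"dy":0,"dz":-0.11,"spin":5},{"hand":0.03,"dx":0,"dy":0,"dz":-0.14,"spin":10},{"hand":0.03,"dx":0,"dy":0,"dz":-0.14,"spin":18},{"hand":0.03,"dx":0,"dy":0,"dz":-0.14,"spin":25},{"hand":0.03,"dx":0,"dy":0,"dz":-0.14,"spin":31},{"hand":0.03,"dx":0,"dy":0,"dz":-0.14,"spin":31}]' 20; python3 -c "
from h import *
s=ctrl.state();print(s['t'],s['opening']*87,s['ft_force'],totool([635,-5,165],-0.18))"
```

```text
t: 3.75
position: [537.9, 278.1, 325.7]
orientation: [-3.141, -0.001, 2.96]
ft_force: [-1.1, 0.2, -2.3]
opening: 0.463
3.75 40.250547485837245 [-1.10046793  0.2054633  -2.25431681] (array([-0.1467, -0.2608, -0.0033]), 'spin -0.09', 'alt 179.91', 'yaw now 2.9601', 'j7 0.90')
```

```bash
python3 -m handwheel '[{"hand":0.03,"dx":-0.018,"dy":-0.032,"dz":-0.002,"spin":0},{"hand":0.03,"dx":-0.04,"dy":-0.072,"dz":-0.003,"spin":0},{"hand":0.03,"dx":-0.062,"dy":-0.111,"dz":-0.003,"spin":0},{"hand":0.03,"dx":-0.084,"dy":-0.15,"dz":-0.003,"spin":0},{"hand":0.03,"dx":-0.106,"dy":-0.19,"dz":-0.003,"spin":0},{"hand":0.03,"dx":-0.128,"dy":-0.228,"dz":-0.003,"spin":0},{"hand":0.03,"dx":-0.147,"dy":-0.261,"dz":-0.003,"spin":0},{"hand":0.03,"dx":-0.147,"dy":-0.261,"dz":-0.003,"spin":0}]' 20;  python3 -m handwheel '[{"dx":0,"dy":0,"dz":0,"spin":0,"hand":0.03},{"dx":0,"dy":0,"dz":0,"spin":0,"hand":0.03},{"dx":0,"dy":0,"dz":0,"spin":0,"hand":0.03}]'
python3 - <<'E'
from h import *
i,im=snap("wrist","pics/w2.png");np.save("w2.npy",np.array(i["pose"]));print(totool([635,-5,165],-0.18),ctrl.state()["opening"]*87)
E
```

```text
t: 4.55
position: [635.9, -12.3, 328.4]
orientation: [-3.137, 0.0, 2.955]
ft_force: [-0.7, 0.4, -1.5]
opening: 0.46
t: 4.85
position: [635.7, -11.1, 328.3]
orientation: [-3.138, -0.0, 2.957]
ft_force: [0.4, -0.2, -2.3]
opening: 0.453
(array([ 0.0018,  0.0064, -0.0006]), 'spin -0.24', 'alt 179.76', 'yaw now 2.9574', 'j7 1.44') 39.86266907272373
```

View pics/w2.png

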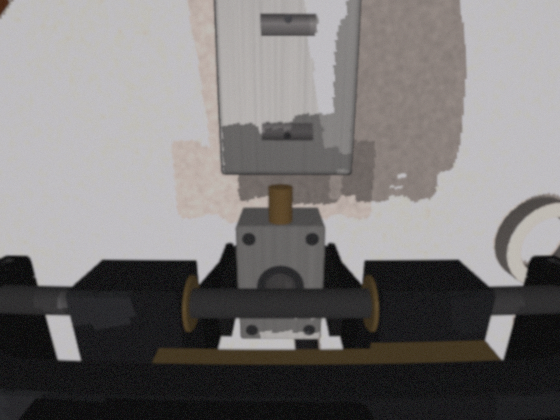

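The wrist view shows the far plate edge at row ~173 (corners (221,173) and (351,174)). The near stop spans columns 261–317 at rows 14–35, and the far stop 262–313 at rows 124–139. I'll refine these with a zoomed crop.

Run:
```python
from h import *
I=cv2.imread("pics/w2.png")
c=cv2.resize(I[0:190,205:370],None,fx=3.15,fy=3.15,interpolation=cv2.INTER_CUBIC)
cv2.imwrite("pics/c2.png",np.clip(c.astype(float)*1.3,0,255).astype(np.uint8))
i=ctrl.camera_info("wrist");i["pose"]=np.load("w2.npy")
print(ray(i,[[221,173],[351,174]],34).round(1).tolist(), ray(i,[[261,24],[317,24],[262,131],[313,131]],47).round(1).tolist())
```

```text
[[601.0, -57.1, 34.0], [621.8, 50.5, 34.0]] [[498.0, -1.2, 47.0], [505.3, 38.4, 47.0], [572.6, -15.3, 47.0], [579.8, 23.5, 47.0]]
```

View pics/c2.png

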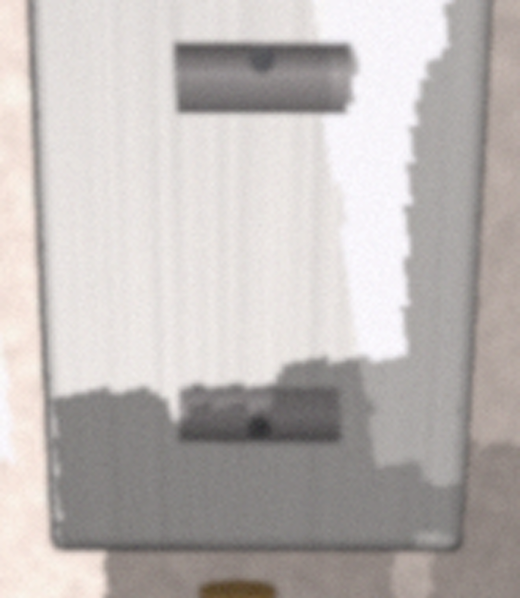

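Run:
```python
from h import *
i=ctrl.camera_info("wrist");i["pose"]=np.load("w2.npy")
a,b=ray(i,[[289,35.6],[287.7,123]],34);print(a,b,(a+b)/2,np.linalg.norm(a-b))
n=ray(i,[[261.2,26],[316.7,26],[262.1,129],[313.3,129]],47);m=[(n[0]+n[1])/2,(n[2]+n[3])/2];d=m[1]-m[0];print(m,np.arctan2(d[1],d[0]))
print(totool([537.8,11.2,80],-0.191))
s=ctrl.state();M=R.from_euler("xyz",s["orientation"]).as_matrix();print(s["position"]+164*M[:,2],M[:,2])
# held valve: hole centre in wrist image
```

```text
[506.95496477  17.9523317   34.        ] [570.91556273   5.42361486  34.        ] [538.93526375  11.68797328  34.        ] 65.17612168054522
[array([502.93597537,  18.34149786,  47.        ]), array([574.70617689,   4.492243  ,  47.        ])] -0.19062366052129015
(array([0.1003, 0.0048, 0.0844]), 'spin 0.39', 'alt -179.61', 'yaw now 2.9574', 'j7 1.44')
[635.60690231 -11.59136338 164.39263115] [-7.52660432e-04 -3.65466005e-03 -9.99993038e-01]
```

```bash
python3 - <<'E'
from h import *
i=ctrl.camera_info("wrist");i["pose"]=np.load("w2.npy")
P=ray(i,[[249,239],[312,239],[251.5,329.5],[318,329.5]],172.4);print(P.round(1).tolist(),P.mean(0))
E
python3 -m handwheel '[{"hand":0.03,"dx":0.02,"dy":0.001,"dz":0.01,"spin":0.4},{"hand":0.03,"dx":0.06,"dy":0.003,"dz":0.03,"spin":0.4},{"hand":0.03,"dx":0.09,"dy":0.005,"dz":0.05,"spin":0.4},{"hand":0.03,"dx":0.1,"dy":0.005,"dz":0.065,"spin":0.4},{"hand":0.03,"dx":0.1,"dy":0.005,"dz":0.065,"spin":0.4},{"hand":0.03,"dx":0.1,"dy":0.005,"dz":0.065,"spin":0.4}]'; python3 -c "
from h import *
s=ctrl.state();print(s['t'],s['opening']*87,s['ft_force'],totool([538.4,11.4,56],-0.191))"
```

```text
[[610.1, -21.7, 172.4], [615.2, 5.8, 172.4], [657.1, -30.6, 172.4], [662.9, 1.3, 172.4]] [636.30885882 -11.30726606 172.4       ]
t: 5.5
position: [538.9, 12.5, 264.2]
orientation: [-3.138, 0.001, 2.952]
ft_force: [0.7, -0.3, -2.4]
opening: 0.457
5.5 39.758148393519136 [ 0.67651382 -0.34117389 -2.43523555] (array([ 0.0005, -0.0005,  0.0442]), 'spin 0.06', 'alt -179.94', 'yaw now 2.9517', 'j7 1.36')
```

```bash
python3 -m handwheel '[{"hand":0.03,"dx":0.001,"dy":-0.0005,"dz":0.015,"spin":0},{"hand":0.03,"dx":0.001,"dy":-0.0005,"dz":0.028,"spin":0},{"hand":0.03,"dx":0.001,"dy":-0.0005,"dz":0.036,"spin":0},{"hand":0.03,"dx":0.001,"dy":-0.0005,"dz":0.04,"spin":0},{"hand":0.03,"dx":0.001,"dy":-0.0005,"dz":0.042,"spin":0},{"hand":0.03,"dx":0.001,"dy":-0.0005,"dz":0.0435,"spin":0},{"hand":0.03,"dx":0.001,"dy":-0.0005,"dz":0.0445,"spin":0},{"hand":0.03,"dx":0.001,"dy":-0.0005,"dz":0.0445,"spin":0}]'; python3 -c "
from h import *
s=ctrl.state();print(s['t'],s['opening']*87,s['ft_force'],totool([538.4,11.4,56],-0.191))"
```

```text
t: 6.3
position: [538.0, 12.1, 220.1]
orientation: [-3.139, 0.002, 2.952]
ft_force: [-0.6, 0.2, -0.7]
opening: 0.462
6.3 40.177224438123744 [-0.61980638  0.21720783 -0.70709173] (array([-0.0003, -0.0001,  0.0001]), 'spin 0.06', 'alt -179.94', 'yaw now 2.9517', 'j7 1.38')
```

```bash
python3 -m handwheel '[{"hand":0.03,"dx":0,"dy":0,"dz":0.0008,"spin":0},{"hand":0.03,"dx":0,"dy":0,"dz":0.001,"spin":0}]'; python3 -m handwheel '[{"hand":0.05,"dx":0,"dy":0,"dz":0,"spin":0},{"hand":0.06,"dx":0,"dy":0,"dz":0,"spin":0},{"hand":0.07,"dx":0,"dy":0,"dz":0,"spin":0},{"hand":0.07,"dx":0,"dy":0,"dz":0,"spin":0},{"hand":0.07,"dx":0,"dy":0,"dz":-0.03,"spin":0},{"hand":0.07,"dx":0,"dy":0,"dz":-0.07,"spin":0},{"hand":0.07,"dx":0,"dy":0,"dz":-0.11,"spin":0},{"hand":0.07,"dx":0,"dy":0,"dz":-0.13,"spin":0}]'; python3 -c "
from h import *
s=ctrl.state();print(s['t'],s['opening']*87,s['ft_force'],totool([485,-298,210],-0.13))"
```

```text
t: 6.5
position: [538.0, 12.0, 219.7]
orientation: [-3.139, 0.002, 2.952]
ft_force: [-3.5, 0.5, 6.6]
opening: 0.457
t: 7.3
position: [538.4, 12.2, 353.2]
orientation: [-3.14, 0.006, 2.951]
ft_force: [-0.2, -0.3, -0.5]
opening: 0.802
7.3 69.77663790701367 [-0.16194563 -0.3420232  -0.47360677] (array([-0.0054, -0.3145, -0.0204]), 'spin -3.45', 'alt 176.55', 'yaw now 2.9513', 'j7 1.33')
```

The valve is seated with a clear contact force and released. I'll check it with the wrist camera and go on towards the knob.

```bash
python3 -m handwheel '[{"hand":0.07,"dx":0,"dy":0,"dz":-0.02,"spin":0},{"hand":0.07,"dx":0,"dy":0,"dz":-0.02,"spin":0}]'
python3 - <<'E'
from h import *
i,im=snap("wrist","pics/w3.png");np.save("w3.npy",np.array(i["pose"]))
E
python3 -m handwheel '[{"hand":0.07,"dx":-0.005,"dy":-0.04,"dz":0,"spin":-3.5},{"hand":0.07,"dx":-0.005,"dy":-0.09,"dz":0,"spin":-3.5},{"hand":0.07,"dx":-0.005,"dy":-0.14,"dz":0,"spin":-3.5},{"hand":0.07,"dx":-0.005,"dy":-0.19,"dz":0,"spin":-3.5},{"hand":0.07,"dx":-0.005,"dy":-0.24,"dz":0,"spin":-3.5},{"hand":0.07,"dx":-0.005,"dy":-0.29,"dz":0,"spin":-3.5},{"hand":0.07,"dx":-0.005,"dy":-0.315,"dz":0,"spin":-3.5},{"hand":0.07,"dx":-0.005,"dy":-0.315,"dz":0,"spin":-3.5}]'
python3 -m handwheel '[{"hand":0.07,"dx":0,"dy":0,"dz":0,"spin":0},{"hand":0.07,"dx":0,"dy":0,"dz":0,"spin":0},{"hand":0.07,"dx":0,"dy":0,"dz":0,"spin":0}]'
python3 - <<'E'
from h import *
i,im=snap("wrist","pics/w4.png");np.save("w4.npy",np.array(i["pose"]))
print(totool([485,-298,210],-0.13))
w=ctrl.camera_info("wrist");w["pose"]=np.load("w3.npy");c=proj(w,[538.4,11.4,64])[0];k=proj(i,[485,-298,36])[0];print(c,k)
def crop(f,c,h,o):
    x,y=[int(round(float(q))) for q in c];x0=max(0,x-h);y0=max(0,y-h);print(f,x0,y0);return cv2.resize(cv2.imread(f)[y0:y0+2*h,x0:x0+2*h],(400,400),interpolation=cv2.INTER_CUBIC)
m=np.hstack([crop("pics/w3.png",c,50,0),crop("pics/w4.png",k,50,0)])
cv2.imwrite("pics/c34.png",np.clip(m.astype(float)*1.4,0,255).astype(np.uint8))
E
```

```text
t: 7.5
position: [539.0, 12.1, 376.4]
orientation: [3.141, 0.011, 2.951]
ft_force: [0.5, -1.2, -0.7]
opening: 0.808
t: 8.35
position: [481.8, -302.1, 373.4]
orientation: [-3.139, 0.006, 3.006]
ft_force: [-0.2, 0.1, 1.1]
opening: 0.803
t: 8.65
position: [482.2, -300.9, 373.0]
orientation: [-3.14, 0.006, 3.007]
ft_force: [0.1, 0.2, -0.2]
opening: 0.807
(array([-0.0014,  0.0036, -0.0008]), 'spin -0.23', 'alt 179.77', 'yaw now 3.0075', 'j7 2.04')
[279.51473849 192.75675222] [284.57098493 190.7145528 ]
pics/w3.png 230 143
pics/w4.png 235 141
```

View pics/c34.png

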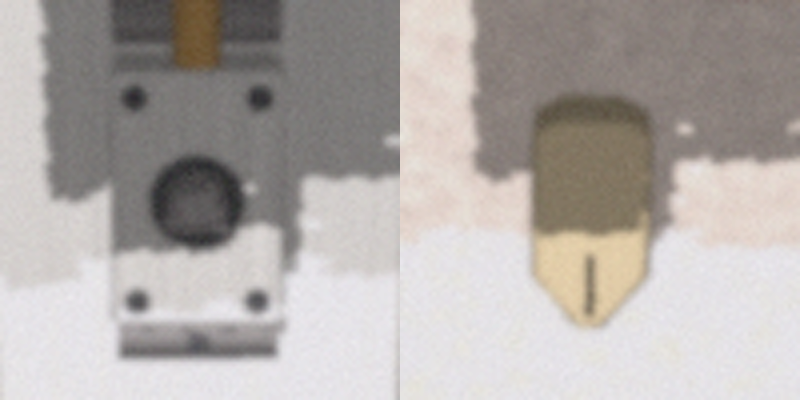

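Left crop: the valve sits squarely between the stops. Right crop: the knob's sides are at crop x 534/650, its back at y≈121 and its nose tip at (591,326). From these I'll compute both poses.

Run:
```python
from h import *
w=ctrl.camera_info("wrist");w["pose"]=np.load("w3.npy")
H=np.array([[134,98],[260,98],[137,301],[257,301]])/4+[230,143]
P=ray(w,H,64);c=P.mean(0);v=P[2]+P[3]-P[0]-P[1];u=P[0]+P[2]-P[1]-P[3]
print("valve",c,np.arctan2(v[1],v[0]),np.arctan2(u[1],u[0])-np.pi/2,np.linalg.norm(v)/2,np.linalg.norm(u)/2)
print("shaft top px",(proj(w,[538.4,11.4,86])-[230,143])*4)
w["pose"]=np.load("w4.npy")
Q=ray(w,np.array([[135,130],[134,270],[250,130],[249,270],[191,326],[192.5,121]])/4+[235,141],[36]*6)
a=np.arctan2(*(Q[1]-Q[0])[1::-1]);b=np.arctan2(*(Q[3]-Q[2])[1::-1]);n=np.arctan2(*(Q[4]-Q[5])[1::-1])
print("knob",Q.round(1).tolist(),a,b,n,np.linalg.norm(Q[4]-Q[5]))
y=(a+b+n)/3;ex=np.array([np.cos(y),np.sin(y),0]);ey=np.array([-ex[1],ex[0],0])
xa=((Q[4]-32*ex)@ex+(Q[5]+22*ex)@ex)/2;ya=(Q[:2]@ey).mean()/2+(Q[2:4]@ey).mean()/2
k=xa*ex+ya*ey;print("axis",k,"yaw",y,"width",abs((Q[0]-Q[2])@ey))
print(totool([k[0],k[1],24],y))
```

```text
valve [539.01199705  11.03648867  64.        ] -0.19088261197504555 -3.3322145616400345 47.96070385502472 28.05112618694064
shaft top px [[198.06800409 226.13817028]]
knob [[465.8, -311.0, 36.0], [501.1, -316.4, 36.0], [469.6, -283.3, 36.0], [504.9, -287.8, 36.0], [517.8, -304.1, 36.0], [465.5, -296.9, 36.0]] -0.15079105017267252 -0.12549927900585364 -0.13831271576827212 52.81394156386573
axis [ 486.7017044  -299.79855968    0.        ] yaw -0.13820101498226608 width 27.93438390093907
(array([-0.0022,  0.0024,  0.1852]), 'spin 0.24', 'alt -179.76', 'yaw now 3.0075', 'j7 2.04')
```

```bash
python3 -m handwheel '[{"hand":0.07,"dx":-0.002,"dy":0.0025,"dz":0.03,"spin":0.2},{"hand":0.07,"dx":-0.002,"dy":0.0025,"dz":0.075,"spin":0.2},{"hand":0.07,"dx":-0.002,"dy":0.0025,"dz":0.12,"spin":0.2},{"hand":0.07,"dx":-0.002,"dy":0.0025,"dz":0.15,"spin":0.2},{"hand":0.07,"dx":-0.002,"dy":0.0025,"dz":0.172,"spin":0.2},{"hand":0.07,"dx":-0.002,"dy":0.0025,"dz":0.184,"spin":0.2},{"hand":0.07,"dx":-0.002,"dy":0.0025,"dz":0.184,"spin":0.2},{"hand":0.07,"dx":-0.002,"dy":0.0025,"dz":0.184,"spin":0.2}]'; python3 -c "
from h import *
s=ctrl.state();print(s['t'],s['ft_force'],totool([486.7,-299.8,25],-0.138))"
```

```text
t: 9.5
position: [486.1, -299.3, 190.1]
orientation: [-3.14, 0.007, 3.004]
ft_force: [-0.9, -0.9, -0.3]
opening: 0.803
9.5 [-0.93893626 -0.91263766 -0.25373593] (array([ 0.0005, -0.0001,  0.0011]), 'spin 0.05', 'alt -179.95', 'yaw now 3.0045', 'j7 2.14')
```

```bash
python3 -m handwheel '[{"hand":0.045,"dx":0.0005,"dy":0,"dz":0.001,"spin":0},{"hand":0.035,"dx":0.0005,"dy":0,"dz":0.001,"spin":0},{"hand":0.028,"dx":0.0005,"dy":0,"dz":0.001,"spin":0},{"hand":0.015,"dx":0.0005,"dy":0,"dz":0.001,"spin":0},{"hand":0.015,"dx":0.0005,"dy":0,"dz":0.001,"spin":0},{"hand":0.015,"dx":0.0005,"dy":0,"dz":0.001,"spin":0},{"hand":0.015,"dx":0.0005,"dy":0,"dz":0.001,"spin":0}]' 50; python3 -c "
from h import *
s=ctrl.state();print(s['t'],s['opening']*87,s['ft_force'],totool([486.7,-299.8,25],-0.138))"
```

```text
t: 10.2
position: [485.6, -299.2, 189.2]
orientation: [-3.14, 0.007, 3.004]
ft_force: [-0.0, 1.0, 0.9]
opening: 0.341
10.2 29.62519624397231 [-0.01753382  0.97412655  0.9461674 ] (array([-0.    , -0.0001,  0.0002]), 'spin 0.05', 'alt -179.95', 'yaw now 3.0044', 'j7 2.14')
```

The knob is gripped at 29.6 mm. I'll lift it and carry it to above the valve.

```bash
python3 -m handwheel '[{"hand":0.015,"dx":0,"dy":0,"dz":-0.03,"spin":0},{"hand":0.015,"dx":0,"dy":0,"dz":-0.07,"spin":0},{"hand":0.015,"dx":0,"dy":0,"dz":-0.11,"spin":0},{"hand":0.015,"dx":0,"dy":0,"dz":-0.135,"spin":0},{"hand":0.015,"dx":0,"dy":0,"dz":-0.135,"spin":0},{"hand":0.015,"dx":0,"dy":0,"dz":-0.135,"spin":0}]'
python3 - <<'E'
from h import *
i,im=snap("wrist","pics/w5.png");np.save("w5.npy",np.array(i["pose"]));s=ctrl.state();M=R.from_euler("xyz",s["orientation"]).as_matrix();g=s["position"]+164*M[:,2]
np.save("g5.npy",g);print(g,s["opening"]*87,proj(i,g+[0,0,11]),totool([539.0,11.0,160],-0.191))
E
```

```text
t: 10.8
position: [484.7, -298.7, 324.0]
orientation: [-3.14, 0.007, 3.005]
ft_force: [-0.9, 0.6, -1.0]
opening: 0.341
[ 485.40031104 -298.84898414  159.17975725] 30.006158874026873 [[282.09649482 286.98541799]] (array([-0.0108,  0.3143, -0.0012]), 'spin 3.09', 'alt -176.91', 'yaw now 3.0046', 'j7 2.05')
```

```bash
python3 -m handwheel '[{"hand":0.015,"dx":-0.002,"dy":0.03,"dz":0,"spin":0},{"hand":0.015,"dx":-0.004,"dy":0.075,"dz":0,"spin":1},{"hand":0.015,"dx":-0.006,"dy":0.12,"dz":0,"spin":2},{"hand":0.015,"dx":-0.008,"dy":0.165,"dz":0,"spin":3},{"hand":0.015,"dx":-0.01,"dy":0.21,"dz":0,"spin":3.1},{"hand":0.015,"dx":-0.011,"dy":0.255,"dz":0,"spin":3.1},{"hand":0.015,"dx":-0.011,"dy":0.29,"dz":0,"spin":3.1},{"hand":0.015,"dx":-0.011,"dy":0.314,"dz":0,"spin":3.1}]';python3 -m handwheel '[{"hand":0.015,"dx":0,"dy":0.01,"dz":0,"spin":0},{"hand":0.015,"dx":0,"dy":0.01,"dz":0,"spin":0},{"hand":0.015,"dx":0,"dy":0.01,"dz":0,"spin":0}]'
python3 - <<'E'
from h import *
i,im=snap("wrist","pics/w6.png");np.save("w6.npy",np.array(i["pose"]))
s=ctrl.state();print(s['t'],s['opening']*87,s['ft_force'],totool([539,11,130],-0.191))
E
```

```text
t: 11.65
position: [537.9, 14.3, 321.0]
orientation: [-3.14, 0.003, 2.954]
ft_force: [0.6, -0.0, -0.4]
opening: 0.342
t: 11.95
position: [539.5, 22.7, 320.2]
orientation: [-3.139, 0.002, 2.952]
ft_force: [0.1, -0.8, -1.6]
opening: 0.338
12.0 29.112812924000075 [ 0.35526393  0.81774283 -0.89063037] (array([-0.0011, -0.0107,  0.0266]), 'spin 0.04', 'alt -179.96', 'yaw now 2.9514', 'j7 1.33')
```

View pics/w6.png

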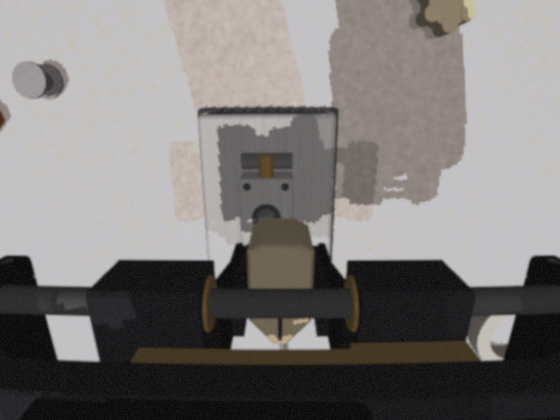

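The wrist view shows the knob held upright over the valve, nose tip near (282,343), top back edge near row 253, shaft near (266,215). I'll compare that with the predicted projection to find any offset of the knob in the grip.

Run:
```python
from h import *
i=ctrl.camera_info("wrist");i["pose"]=np.load("w6.npy")
s=ctrl.state();M=R.from_euler("xyz",s["orientation"]).as_matrix();g=s["position"]+164*M[:,2]
ex=-M[:,0];ez=-M[:,2];ey=np.cross(ez,ex)
def p(x,y,z):return proj(i,g+x*ex+y*ey+z*ez)[0].round(1)
print("back top",p(-22,0,11),"back bottom",p(-22,0,-25),"corners",p(-22,15,11),p(-22,-15,11),"tip",p(32,0,11),p(32,0,-1))
I=cv2.imread("pics/w6.png");g_=cv2.cvtColor(I,cv2.COLOR_BGR2GRAY)
print("col281 rows 212-262",g_[212:262,276:287].mean(1).round().astype(int).tolist());print("rows 325-356",g_[325:357,282].tolist(),g_[325:357,278].tolist())
c=cv2.resize(I[200:360,215:345],None,fx=3.7,fy=3.7,interpolation=cv2.INTER_CUBIC);cv2.imwrite("pics/c6.png",np.clip(c*1.8,0,255).astype(np.uint8))
```

```text
back top [280.8 244.9] back bottom [280.6 218.1] corners [315.3 244.9] [246.3 244.8] tip [280.6 346.8] [280.5 331. ]
col281 rows 212-262 [85, 84, 82, 81, 78, 79, 78, 79, 77, 76, 76, 76, 76, 78, 77, 76, 75, 77, 76, 76, 76, 77, 77, 76, 77, 77, 78, 78, 78, 79, 79, 81, 83, 89, 92, 96, 100, 101, 102, 102, 102, 103, 102, 102, 101, 102, 102, 102, 101, 101]
rows 325-356 [77, 76, 78, 79, 77, 74, 77, 79, 78, 84, 88, 106, 127, 136, 140, 151, 163, 164, 157, 146, 145, 144, 140, 131, 104, 78, 60, 58, 58, 57, 60, 60] [62, 55, 56, 61, 59, 58, 58, 59, 61, 57, 60, 68, 80, 94, 109, 132, 155, 166, 168, 173, 179, 184, 183, 165, 131, 90, 64, 58, 61, 56, 57, 55]
```

View pics/c6.png

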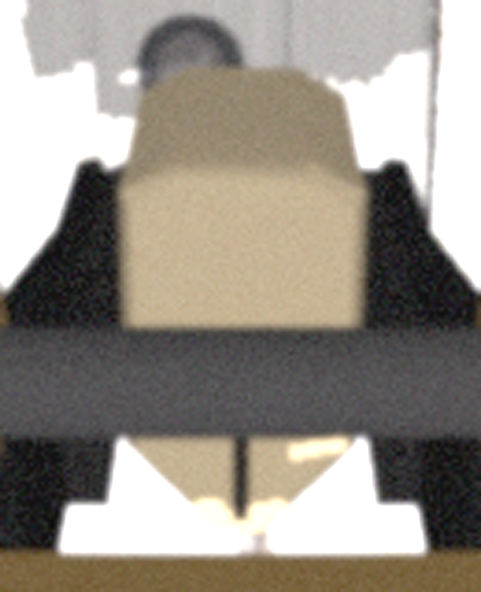

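The knob is in the grip as predicted, within about 0.5 mm. I'll align it over the shaft, just above it.

```bash
python3 -m handwheel '[{"hand":0.015,"dx":-0.001,"dy":-0.006,"dz":0.005,"spin":0},{"hand":0.015,"dx":-0.001,"dy":-0.0105,"dz":0.015,"spin":0},{"hand":0.015,"dx":-0.001,"dy":-0.0105,"dz":0.03,"spin":0},{"hand":0.015,"dx":-0.001,"dy":-0.0105,"dz":0.038,"spin":0},{"hand":0.015,"dx":-0.001,"dy":-0.0105,"dz":0.039,"spin":0},{"hand":0.015,"dx":-0.001,"dy":-0.0105,"dz":0.039,"spin":0},{"hand":0.015,"dx":-0.001,"dy":-0.0105,"dz":0.039,"spin":0}]'; python3 -c "
from h import *
s=ctrl.state();print(s['t'],s['opening']*87,s['ft_force'],totool([538.8,11.2,89],-0.191))"
```

```text
t: 12.7
position: [538.9, 11.6, 282.1]
orientation: [-3.139, 0.003, 2.951]
ft_force: [-0.5, -0.5, -0.3]
opening: 0.339
12.7 29.519117503978332 [-0.5103355  -0.47850821 -0.33474842] (array([0.0006, 0.0001, 0.0291]), 'spin 0.04', 'alt -179.96', 'yaw now 2.9513', 'j7 1.37')
```

```bash
python3 -m handwheel '[{"hand":0.015,"dx":0.0005,"dy":0,"dz":0.004,"spin":0},{"hand":0.015,"dx":0.0005,"dy":0,"dz":0.007,"spin":0},{"hand":0.015,"dx":0.0005,"dy":0,"dz":0.01,"spin":0},{"hand":0.015,"dx":0.0005,"dy":0,"dz":0.013,"spin":0},{"hand":0.015,"dx":0.0005,"dy":0,"dz":0.015,"spin":0},{"hand":0.015,"dx":0.0005,"dy":0,"dz":0.015,"spin":0}]'; python3 -c "
from h import *
s=ctrl.state();print(s['t'],s['opening']*87,s['ft_force'],s['ft_torque'],totool([538.8,11.2,89],-0.191))"
```

```text
t: 13.3
position: [538.3, 11.6, 266.7]
orientation: [-3.139, 0.003, 2.951]
ft_force: [0.7, -0.5, -1.0]
opening: 0.337
13.3 29.351553345683143 [ 0.74850152 -0.45850592 -1.038514  ] [ 0.0571451  -0.00660023 -0.02939105] (array([-0.0001,  0.0001,  0.0137]), 'spin 0.04', 'alt -179.96', 'yaw now 2.9513', 'j7 1.37')
```

The underside is 8 mm past the shaft top with no force, so the bore is on the shaft. I'll push on home.

```bash
python3 -m handwheel '[{"hand":0.015,"dx":0,"dy":0,"dz":0.003,"spin":0},{"hand":0.015,"dx":0,"dy":0,"dz":0.006,"spin":0},{"hand":0.015,"dx":0,"dy":0,"dz":0.009,"spin":0},{"hand":0.015,"dx":0,"dy":0,"dz":0.011,"spin":0},{"hand":0.015,"dx":0,"dy":0,"dz":0.0125,"spin":0},{"hand":0.015,"dx":0,"dy":0,"dz":0.014,"spin":0},{"hand":0.015,"dx":0,"dy":0,"dz":0.014,"spin":0}]' 60; python3 -c "
from h import *
s=ctrl.state();print(s['t'],s['opening']*87,s['ft_force'],s['ft_torque'],totool([538.8,11.2,89],-0.191))"
```

```text
t: 14.0
position: [538.3, 11.5, 252.9]
orientation: [-3.139, 0.002, 2.951]
ft_force: [-3.4, 0.1, 6.1]
opening: 0.342
14.0 29.756143582092417 [-3.35474053  0.09938611  6.14763351] [ 0.01623394  0.62813636 -0.02304907] (array([-0.0001,  0.0002, -0.0001]), 'spin 0.04', 'alt -179.96', 'yaw now 2.9512', 'j7 1.38')
```

It is home, with contact starting (6 N). I'll press the plate down.

```bash
python3 -m handwheel '[{"hand":0.015,"dx":0,"dy":0,"dz":0.002,"spin":0},{"hand":0.015,"dx":0,"dy":0,"dz":0.004,"spin":0},{"hand":0.015,"dx":0,"dy":0,"dz":0.006,"spin":0},{"hand":0.015,"dx":0,"dy":0,"dz":0.0065,"spin":0},{"hand":0.015,"dx":0,"dy":0,"dz":0.0065,"spin":0},{"hand":0.015,"dx":0,"dy":0,"dz":0.0065,"spin":0}]' 60; python3 -c "
from h import *
for _ in range(2):
  s=ctrl.state();print(s['t'],s['opening']*87,s['ft_force'],s['ft_torque'],totool([538.8,11.2,89],-0.191))
"
```

```text
t: 14.6
position: [538.4, 11.5, 247.3]
orientation: [-3.14, 0.002, 2.951]
ft_force: [-6.3, -0.6, 11.4]
opening: 0.336
14.6 29.240285681818072 [-6.28055088 -0.56222732 11.36173857] [-0.02798227  1.20230115  0.00637485] (array([-0.0001,  0.0002, -0.0057]), 'spin 0.03', 'alt -179.97', 'yaw now 2.9511', 'j7 1.39')
14.6 29.240285681818072 [-6.28055088 -0.56222732 11.36173857] [-0.02798227  1.20230115  0.00637485] (array([-0.0001,  0.0002, -0.0057]), 'spin 0.03', 'alt -179.97', 'yaw now 2.9511', 'j7 1.39')
```

```bash
python3 -m handwheel '[{"hand":0.015,"dx":0,"dy":0,"dz":0.001,"spin":0},{"hand":0.015,"dx":0,"dy":0,"dz":0.001,"spin":0},{"hand":0.015,"dx":0,"dy":0,"dz":0.001,"spin":0},{"hand":0.015,"dx":0,"dy":0,"dz":0.001,"spin":0},{"hand":0.015,"dx":0,"dy":0,"dz":0.001,"spin":0}]'
python3 - <<'E'
from h import *
i,w=snap("wrist","pics/w7.png");j,sc=snap("scene","pics/s7.png")
s=ctrl.state();print(s['t'],s['opening']*87,s['ft_force'],totool([538.8,11.2,89],-0.191))
M=R.from_euler("xyz",s["orientation"]).as_matrix();g=s["position"]+164*M[:,2]
print("pred back bottom/top",proj(i,g+22*M[:,0]+25*M[:,2]),proj(i,g+22*M[:,0]-11*M[:,2]))
a=cv2.resize(w[160:360,180:380],(400,400),interpolation=cv2.INTER_CUBIC);b=cv2.resize(sc[140:260,250:370],(400,400),interpolation=cv2.INTER_CUBIC)
cv2.imwrite("pics/c7.png",np.clip(np.hstack([a,b])[...,::-1]*1.5,0,255).astype(np.uint8))
E
```

```text
t: 15.1
position: [538.4, 11.4, 247.2]
orientation: [-3.14, 0.002, 2.951]
ft_force: [-6.0, -0.5, 10.4]
opening: 0.338
15.2 29.746254744182252 [-6.21259866 -0.73303243 10.72949397] (array([-0.0001,  0.0002, -0.0058]), 'spin 0.02', 'alt -179.98', 'yaw now 2.9510', 'j7 1.39')
pred back bottom/top [[281.32633021 217.51683755]] [[281.68514287 244.1768605 ]]
```

View pics/c7.png

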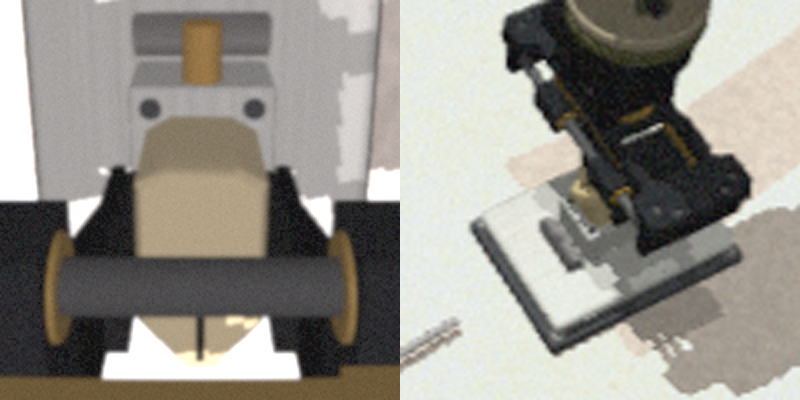

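The wrist crop shows the knob in line on the block, the nose pointing away from the fitting, with no slip in the grip (back edge at row 218.5 against 217.5 predicted). In the scene crop the valve is still between the stops. I'll press a little further for margin.

```bash
python3 -m handwheel '[{"hand":0.015,"dx":0,"dy":0,"dz":0.0015,"spin":0},{"hand":0.015,"dx":0,"dy":0,"dz":0.0025,"spin":0},{"hand":0.015,"dx":0,"dy":0,"dz":0.0025,"spin":0},{"hand":0.015,"dx":0,"dy":0,"dz":0.0025,"spin":0},{"hand":0.015,"dx":0,"dy":0,"dz":0.0025,"spin":0},{"hand":0.015,"dx":0,"dy":0,"dz":0.0025,"spin":0},{"hand":0.015,"dx":0,"dy":0,"dz":0.0025,"spin":0},{"hand":0.015,"dx":0,"dy":0,"dz":0.0025,"spin":0}]'; python3 -c "
from h import *
s=ctrl.state();print(s['t'],s['opening']*87,s['ft_force'],s['dq'].round(4),totool([538.8,11.2,89],-0.191))"
```

```text
t: 16.0
position: [538.4, 11.3, 245.7]
orientation: [-3.141, 0.002, 2.951]
ft_force: [-6.4, -0.9, 11.6]
opening: 0.341
16.0 29.64335710439776 [-6.43440698 -0.89710528 11.55095762] [ 0.0018  0.0002 -0.0011 -0.0006 -0.0004  0.0001  0.0002] (array([-0.    ,  0.0002, -0.0073]), 'spin 0.01', 'alt -179.99', 'yaw now 2.9508', 'j7 1.39')
```

```bash
python3 -c "
from h import *
ctrl.snapshot('wrist');ctrl.snapshot('wrist');s=ctrl.state();print(s['t'],s['position'],s['opening']*87,s['ft_force'])
print(ctrl.job_done())"
```

```text
16.1 [538.40439587  11.27288081 245.663235  ] 29.91953605117381 [-6.88080776  0.15975345 12.35103696]
the job is handed in; nothing more can be done
None
```

I stood the valve between the stops on the anvil plate, fitting towards the robot, and let go of it. I then gripped the cream knob across its flats, turned it about 3° to yaw −0.191 and pushed it home on the shaft. I pressed the plate down and handed the job in at 16.1 s, still gripping and pushing.

**Last checks**
- **Press force:** it was 11.6 to 12.4 N downwards, against about 9 N for half-way. The tool sat about 7.3 mm below the expected home height, which puts the plate at roughly 6.5 to 7 mm of its 8 mm. I inferred this; there was no direct reading of the plate.
- **Grip:** the opening was 29.6 to 29.9 mm on the 30 mm knob, and the wrist picture before the last push showed no slip.
- **Valve position:** after release it was at (539.0, 11.0), yaw −0.191. The plate measured (538.4, 11.4), yaw −0.191.

**What did not fit cleanly**
- A sideways force of about −6 N along x went with the press. The same ratio appeared when I set the valve down, so I think it comes from the arm or sensor and not from jamming, and I left it.
- I judged the knob fully home from the height and the onset of force, not from a picture of the seam.
- I viewed 11 pictures, one over the budget.

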